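Transfer a row of reagents to the loading tray in reverse order

TASK

The four small containers standing in a row in the round cups of the grey rack have to go into the white tray, one in each square compartment, in reverse order: seen from the robot, the one now at the left end of the row ends in the right-end compartment, the second from the left in the second from the right, and so on. Keep each one upright while you move it, and leave all four standing flat on the tray's floor.

Things in the scene. Friction and masses are not known exactly. Their poses are not given: they have to be found in the camera images.
- dropper_bottle: small reagent bottle with a blue pointed dropper cap, 33 mm across, 88 mm tall, 50 g; the round body below about 50 mm is the place to grip. Stands upright, origin at the centre of its underside, z up. At the start it stands in its own round cup, 12 mm above the worktop (jitter a few mm, yaw up to 0.3 rad from the plate's). 
- dark_vial: test-strip vial with a dark body and white flip cap, about 28 mm across (33 mm over the thumb tab, which is at its -x, at the cap; the round body's axis lies 2.5 mm to +x of the origin), 60 mm tall, 30 g; grip it at mid height. Stands upright, origin at the centre of its underside, z up. At the start it stands in its own round cup, 12 mm above the worktop (jitter a few mm, yaw up to 0.3 rad from the plate's). 
- light_vial: test-strip vial with a white body and blue flip cap, otherwise the same shape and size as the dark vial (28 mm across, 33 mm over the tab at -x, body axis 2.5 mm to +x of the origin, 60 mm tall, 30 g). Stands upright, origin at the centre of its underside, z up. At the start it stands in its own round cup, 12 mm above the worktop (jitter a few mm, yaw up to 0.3 rad from the plate's). 
- jar: amber round jar with a pale label round its lower body and a black lid, 38 mm across, 66 mm tall, 60 g; grip it round the label, about mid height. Stands upright, origin at the centre of its underside, z up. At the start it stands in its own round cup, 12 mm above the worktop (jitter a few mm, yaw up to 0.3 rad from the plate's). 
- cup_rack: the grey rack: a fixed plate 60 x 256 mm, 9 mm high (14 mm at its two end lips), carrying four round steel cups in a row 60 mm apart. Origin at the centre of its underside on the worktop; its y axis runs along the row, to the robot's left (turned at most 0.15 rad). May stand to the left or right of the white tray
- square_tray: the white tray, fixed: 60 x 246 mm, 18 mm high, with four open compartments in a row, each about 48 mm (across) by 54 mm (along the row), floor 6 mm above the worktop, walls and partitions 6 mm thick. Origin at the centre of its underside; its y axis runs along the row, to the robot's left (turned at most 0.15 rad). Compartment centres at y = +0.09, +0.03, -0.03, -0.09 m in its frame, x = 0. A small lug juts out 10 mm at each end
- cup0: the round steel cup (fixed on the grey plate, never moves) in which the dropper bottle stands at the start: outer 50 mm, inner 44 mm wide, 12 mm high, inner floor 3 mm up; origin at the centre of its underside, 9 mm above the worktop. Its y in the frame of the plate cup_rack, +0.09, +0.03, -0.03 or -0.09 m, tells which place of the row it has; the four cups are alike and their order is drawn afresh each time
- cup1: the round steel cup (fixed on the grey plate, never moves) in which the dark vial stands at the start: outer 50 mm, inner 44 mm wide, 12 mm high, inner floor 3 mm up; origin at the centre of its underside, 9 mm above the worktop. Its y in the frame of the plate cup_rack, +0.09, +0.03, -0.03 or -0.09 m, tells which place of the row it has; the four cups are alike and their order is drawn afresh each time
- cup2: the round steel cup (fixed on the grey plate, never moves) in which the light vial stands at the start: outer 50 mm, inner 44 mm wide, 12 mm high, inner floor 3 mm up; origin at the centre of its underside, 9 mm above the worktop. Its y in the frame of the plate cup_rack, +0.09, +0.03, -0.03 or -0.09 m, tells which place of the row it has; the four cups are alike and their order is drawn afresh each time
- cup3: the round steel cup (fixed on the grey plate, never moves) in which the amber jar stands at the start: outer 50 mm, inner 44 mm wide, 12 mm high, inner floor 3 mm up; origin at the centre of its underside, 9 mm above the worktop. Its y in the frame of the plate cup_rack, +0.09, +0.03, -0.03 or -0.09 m, tells which place of the row it has; the four cups are alike and their order is drawn afresh each time
Things that resemble listed ones, but are neither listed nor needed, are in the scene too. What is shaped like the jar but red is not meant.

How it is judged:
At the end, for the whole second after the job is handed in: Each container stands upright (within 0.15 rad), at rest, on the floor of the white tray (underside less than 11 mm above the worktop), within 15 mm along and across of the centre of the compartment that mirrors its starting place in the row (left end to right end, and so on) (angle between each of dropper_bottle, dark_vial, light_vial, jar's own z axis and vertical below 0.15 rad and linear speed of each of dropper_bottle, dark_vial, light_vial, jar below 0.02 m/s and z of each of dropper_bottle, dark_vial, light_vial, jar in the frame of square_tray below 0.011 m and x of dropper_bottle in the frame of square_tray between -0.015 and 0.015 m and ((y of cup0 in the frame of cup_rack between 0.07 and 0.11 m and y of dropper_bottle in the frame of square_tray between -0.105 and -0.075 m) or (y of cup0 in the frame of cup_rack between 0.01 and 0.05 m and y of dropper_bottle in the frame of square_tray between -0.045 and -0.015 m) or (y of cup0 in the frame of cup_rack between -0.05 and -0.01 m and y of dropper_bottle in the frame of square_tray between 0.015 and 0.045 m) or (y of cup0 in the frame of cup_rack between -0.11 and -0.07 m and y of dropper_bottle in the frame of square_tray between 0.075 and 0.105 m)) and x of dark_vial in the frame of square_tray between -0.015 and 0.015 m and ((y of cup1 in the frame of cup_rack between 0.07 and 0.11 m and y of dark_vial in the frame of square_tray between -0.105 and -0.075 m) or (y of cup1 in the frame of cup_rack between 0.01 and 0.05 m and y of dark_vial in the frame of square_tray between -0.045 and -0.015 m) or (y of cup1 in the frame of cup_rack between -0.05 and -0.01 m and y of dark_vial in the frame of square_tray between 0.015 and 0.045 m) or (y of cup1 in the frame of cup_rack between -0.11 and -0.07 m and y of dark_vial in the frame of square_tray between 0.075 and 0.105 m)) and x of light_vial in the frame of square_tray between -0.015 and 0.015 m and ((y of cup2 in the frame of cup_rack between 0.07 and 0.11 m and y of light_vial in the frame of square_tray between -0.105 and -0.075 m) or (y of cup2 in the frame of cup_rack between 0.01 and 0.05 m and y of light_vial in the frame of square_tray between -0.045 and -0.015 m) or (y of cup2 in the frame of cup_rack between -0.05 and -0.01 m and y of light_vial in the frame of square_tray between 0.015 and 0.045 m) or (y of cup2 in the frame of cup_rack between -0.11 and -0.07 m and y of light_vial in the frame of square_tray between 0.075 and 0.105 m)) and x of jar in the frame of square_tray between -0.015 and 0.015 m and ((y of cup3 in the frame of cup_rack between 0.07 and 0.11 m and y of jar in the frame of square_tray between -0.105 and -0.075 m) or (y of cup3 in the frame of cup_rack between 0.01 and 0.05 m and y of jar in the frame of square_tray between -0.045 and -0.015 m) or (y of cup3 in the frame of cup_rack between -0.05 and -0.01 m and y of jar in the frame of square_tray between 0.015 and 0.045 m) or (y of cup3 in the frame of cup_rack between -0.11 and -0.07 m and y of jar in the frame of square_tray between 0.075 and 0.105 m))); the robot touches nothing.
It fails at once if the dropper bottle is tipped over (more than 0.7 rad) (angle between dropper_bottle's own z axis and vertical above 0.7 rad).
It fails at once if the dark vial is tipped over (more than 0.7 rad) (angle between dark_vial's own z axis and vertical above 0.7 rad).
It fails at once if the light vial is tipped over (more than 0.7 rad) (angle between light_vial's own z axis and vertical above 0.7 rad).
It fails at once if the jar is tipped over (more than 0.7 rad) (angle between jar's own z axis and vertical above 0.7 rad).
It also fails if it takes over 112 s, if anything falls off the work surface, if the arm or the gripper's body presses on something with over 40 N, if the wrist force passes 120 N, or if a joint passes its speed limit or range.

ROBOT

A 7-joint arm with a two-finger parallel gripper is mounted at the origin on a cart in front of the work surface, level with it; the furniture and walls round the work are solid. World frame = base frame: x ahead of the robot, y to its left, z up, the work surface at z = 0. Lengths are in m, angles in rad, forces in N, time in s.
With the tool pointing down it reaches from about 0.4 to 0.85 m from the base axis. Payload 10.4 kg.
Tool frame: the origin (TCP) lies between the finger pads; the fingertips stand 11 mm ahead of it and the grasp point (between the pads) lies 8 mm behind it (tip_reach is the distance from the TCP to the fingertips, in m); z points along the fingers, y is the line along which they close (so a half turn about z gives the same grasp; the last joint's range is limited). The gripper opens to 85 mm and grips with 20 to 120 N. Pads are 22 mm wide; open, the fingers measure 114 mm over their backs; the gripper's body (76 mm by 85 mm) begins 54 mm behind the grasp point. The pads swing forward as they close: fully open they stand 13 mm farther back than shut.
Start: joints at [1.263, 0.332, -0.065, 1.46, 0.022, 1.35, -0.088], TCP at [0.176, -0.6, 0.242] pointing down, gripper open.
Joint ranges: [-2.6, 2.6], [-0.5, 2.12], [-1.47, 1.34], [0.16, 2.42], [-1.27, 4.41], [0.06, 2.06], [-2.6, 2.6]. Speed limits (rad/s): [2.22, 2.22, 2.79, 2.79, 3.14, 3.14, 3.14].

INTERFACE

Orientations are given as a unit quaternion [x, y, z, w].
In Python, from workcell import * gives the robot as it stands.
- The arm moves only by the shell command python3 -m inch 'ROWS' [OPENING] [FORCE]. ROWS is JSON, a list of rows, each an object with "slide": the shift along the world's x, y, z in m, a list of three; "yaw": the turn about the world's z in rad. A call has 1 to 20 rows; each row is the pose to reach, as a shift and turn from the pose commanded when the call began; what a row does not reach only later rows make up. A row lasts 1/12 s, in which the tool goes at most 41.7 mm and 7.16 degrees, less where a joint would pass 70% of its speed; a pose out of reach is approached as far as the arm can. A call with a gripper value outside its range is refused whole. OPENING is the closure in counts, from 0 (fully open) to 255 (shut), set as the call begins (- or left out, the last holds). The fingers move at their own pace and stop on an object; FORCE is the grip in N (left out, the last holds). Time passes only in rows, so rows that repeat a pose let the fingers close. It gives the time, the measured TCP pose, the force, the opening and the grip force at its end, in the units of the state.
- get_obs(): the state, without advancing time (a new reading comes with each control period).
- camera(name): name is "scene" or "side" or "wrist"; returns a dict with "frame" (400x640x3 uint8, red, green, blue), "fx", "fy", "cx", "cy" (pixels), "extrinsics" (4x4, takes a point from world to camera coordinates). Camera axes: x right, y down, z forward; pixel columns grow to the right and rows downward; lengths in m; the calibration is good to about 2 mm. A picture is of the moment at which its call begins. There is no depth.
- hand_in(): hands the job in; it is judged then, once.
The state is a dict: "clock": time; "joint_pos": joint angles; "joint_velocities": joint speeds; "tau": joint torques, N m; "position": TCP position; "ee_rot": TCP orientation; "ft_force": force on the tool from outside, world axes, zero at the start; "torque": the same for the moment, N m; "grip_width": opening from 0.0 (shut) to 1.0 (fully open); "grasp_force": force on a finger pad.
Only numpy, scipy, OpenCV 4.12 (cv2) and the standard library are available. Lean on these libraries where they do the work, as an engineer would, in place of code of your own. Each camera call takes 0.05 s, during which the arm holds its last target. There are 200 camera calls.

## Working session

There is one attempt and no reset: what is moved stays moved. The work goes in short steps, Python scripts to look and compute and a shell command to move; the robot and the scene stay as the last step left them, time stands still between calls to the robot, and variables do not carry over. Pictures are saved under pics/ and viewed, at most 14 in all, crops included, and the job is handed in when it is done.

```bash
ls; mkdir -p pics; cat > h.py <<'E'
from workcell import *
import numpy as np, cv2
def snap(n,fn):
    c=camera(n); cv2.imwrite('pics/'+fn,cv2.cvtColor(c['frame'],cv2.COLOR_RGB2BGR))
    np.save('pics/'+fn+'.npy',{k:c[k] for k in c},allow_pickle=True); return c
def load(fn): return np.load('pics/'+fn+'.npy',allow_pickle=True).item()
def ray(c,u,v,z):
    E=np.array(c['extrinsics']);R=E[:3,:3];o=-R.T@E[:3,3]
    d=R.T@np.array([(u-c['cx'])/c['fx'],(v-c['cy'])/c['fy'],1])
    return o+d*(z-o[2])/d[2]
def proj(c,p):
    E=np.array(c['extrinsics']);q=E[:3,:3]@np.array(p)+E[:3,3]
    return q[0]/q[2]*c['fx']+c['cx'],q[1]/q[2]*c['fy']+c['cy']
E
python3 - <<'E'
from h import *
for n in ("scene","side"):
    c=snap(n,n+'0.png');E=np.array(c['extrinsics']);print(n,-E[:3,:3].T@E[:3,3],c['fx'])
o=get_obs();print(o['clock'],o['position'],o['ee_rot'],o['ft_force'],o['grip_width'])
E
```

```text
pics
scene [-0.34853883 -1.05241454  0.84346289] 435.14881412379043
side [-0.24798479  1.23230015  1.15831788] 491.4573334034588
0.1 [ 0.17549187 -0.59952278  0.24159894] [ 9.89877475e-01  1.41923164e-01 -1.22328668e-04 -6.20224550e-04] [-0.60863363 -0.5438491  -0.23523451] 0.998308820365934
```

View pics/scene0.png

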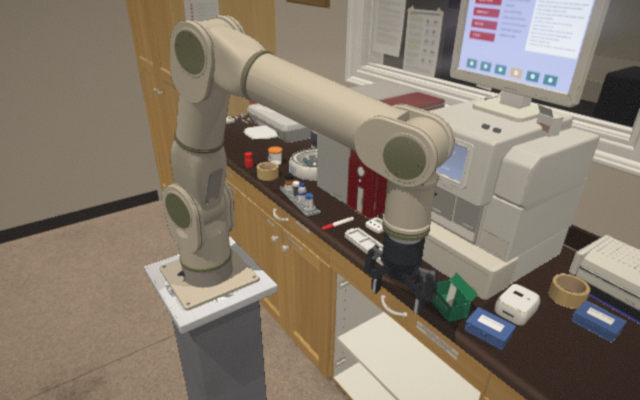

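View pics/side0.png

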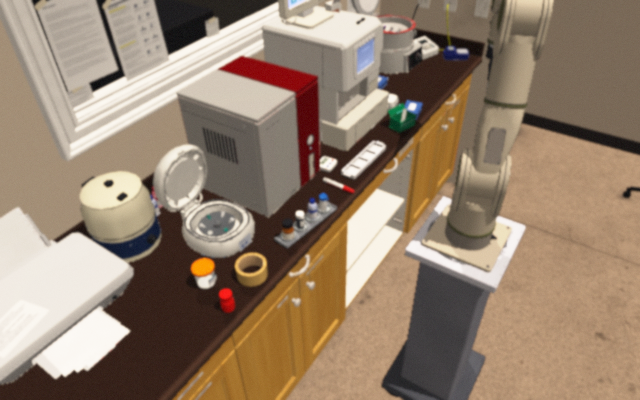

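The side view shows the grey rack with four containers around (280-330, 195-245) and the white tray around (363,160). The red jar-like object at (227,300) and the white-and-orange pot at (204,272) are decoys, since neither is in the rack. I'll enlarge a crop to confirm.

```bash
python3 - <<'E'
import cv2
a=cv2.imread('pics/side0.png')[130:255,260:400]
cv2.imwrite('pics/c1.png',cv2.resize(a,None,fx=4.8,fy=4.8,interpolation=cv2.INTER_CUBIC)[:600])
E
```

```text
(no output)
```

View pics/c1.png

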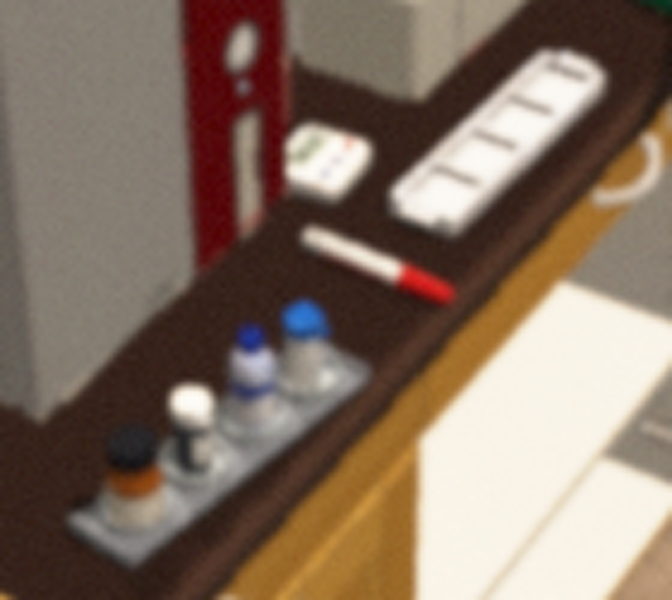

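Left to right, the row is jar (132,480), dark vial (190,430), dropper bottle (252,380) and light vial (305,345) in the crop. All four are in the rack. The jar is amber with a pale label, so it isn't the red decoy. Next I'll compute positions.

```bash
python3 - <<'E'
from h import *
c=load('side0.png')
for n,u,v,z in [('jar',132,440,.078),('dark',192,400,.072),('dropt',251,333,.1),('light',306,312,.072),('rackL',70,520,.014),('rackNL',132,567,.010),('rackNR',372,370,.014),('trayL',392,193,.018),('trayNL',453,228,.018),('trayNR',605,80,.018),('trayFR',555,52,.018)]:
    print(n,ray(c,260+u/4.8,130+v/4.8,z).round(3))
from scipy.spatial.transform import Rotation as R
o=get_obs();print(R.from_quat(o['ee_rot']).as_matrix().round(3))
E
```

```text
jar [0.495 0.322 0.078]
dark [0.488 0.262 0.072]
dropt [0.474 0.207 0.1  ]
light [0.473 0.14  0.072]
rackL [0.527 0.356 0.014]
rackNL [0.467 0.367 0.01 ]
rackNR [0.434 0.112 0.014]
trayL [ 0.531 -0.077  0.018]
trayNL [ 0.466 -0.063  0.018]
trayNR [ 0.46  -0.31   0.018]
trayFR [ 0.517 -0.326  0.018]
[[ 0.96   0.281 -0.   ]
 [ 0.281 -0.96   0.001]
 [-0.    -0.001 -1.   ]]
```

```bash
python3 - <<'E'
from h import *
c=load('side0.png')
for n,u,v in [('greybox',40,418),('red R',200,265),('white device',415,95),('meter near',325,200),('marker near',450,300),('meter right',370,155)]:
    print(n,ray(c,260+u/4.8,130+v/4.8,0).round(3))
c=load('scene0.png')
print(ray(c,470,315,0),ray(c,432,235,0))
E
python3 -m inch '[{"slide":[0,0,0.03],"yaw":0},{"slide":[0.1,0.1,0.06],"yaw":0.1},{"slide":[0.2,0.2,0.06],"yaw":0.3},{"slide":[0.3,0.3,0.06],"yaw":0.5},{"slide":[0.3,0.4,0.06],"yaw":1.17},{"slide":[0.3,0.4,0.06],"yaw":1.17},{"slide":[0.3,0.4,0.06],"yaw":1.17},{"slide":[0.3,0.4,0.06],"yaw":1.17},{"slide":[0.3,0.4,0.06],"yaw":1.17},{"slide":[0.3,0.4,0.06],"yaw":1.17},{"slide":[0.3,0.4,0.06],"yaw":1.17},{"slide":[0.3,0.4,0.06],"yaw":1.17},{"slide":[0.3,0.4,0.06],"yaw":1.17},{"slide":[0.3,0.4,0.06],"yaw":1.17},{"slide":[0.3,0.4,0.06],"yaw":1.17},{"slide":[0.3,0.4,0.06],"yaw":1.17},{"slide":[0.3,0.4,0.06],"yaw":1.17},{"slide":[0.3,0.4,0.06],"yaw":1.17},{"slide":[0.3,0.4,0.06],"yaw":1.17},{"slide":[0.3,0.4,0.06],"yaw":1.17}]' 0 40
python3 - <<'E'
from h import *
snap('wrist','w1.png');o=get_obs();print(o['joint_pos'],o['clock'])
E
```

```text
greybox [0.62  0.273 0.   ]
red R [0.623 0.063 0.   ]
white device [ 0.6   -0.229  0.   ]
meter near [ 0.585 -0.061  0.   ]
marker near [ 0.434 -0.004  0.   ]
meter right [ 0.586 -0.133  0.   ]
[ 0.51377097 -0.57540119  0.        ] [ 0.73390276 -0.24574918  0.        ]
clock: 1.77
position: [0.4752, -0.2006, 0.3023]
ee_rot: [0.747, 0.664, -0.0, 0.0]
ft_force: [-0.1, -0.0, 0.5]
grip_width: 1.0
grasp_force: 0.0
[ 0.80993711  0.09854759 -0.53258402  1.62733304  0.05054311  1.42945924
  0.15527719] 1.8167
```

View pics/w1.png

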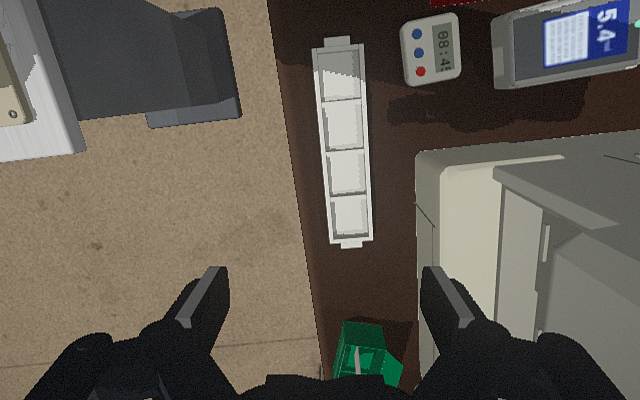

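The wrist view shows the tray upright in the frame, with rim corners near (312,50), (364,43), (373,240) and (330,244). The white device is at x > 415 px. Next I'll move to the rack.

```bash
python3 -m inch '[{"slide":[0,0.4,0],"yaw":-0.08},{"slide":[0,0.4,0],"yaw":-0.08},{"slide":[0,0.4,0],"yaw":-0.08},{"slide":[0,0.4,0],"yaw":-0.08},{"slide":[0,0.4,0],"yaw":-0.08},{"slide":[0,0.4,0],"yaw":-0.08},{"slide":[0,0.4,0],"yaw":-0.08},{"slide":[0,0.4,0],"yaw":-0.08},{"slide":[0,0.4,0],"yaw":-0.08},{"slide":[0,0.4,0],"yaw":-0.08},{"slide":[0,0.4,0],"yaw":-0.08},{"slide":[0,0.4,0],"yaw":-0.08},{"slide":[0,0.4,0],"yaw":-0.08},{"slide":[0,0.4,0],"yaw":-0.08},{"slide":[0,0.4,0],"yaw":-0.08}]' 0 40
python3 - <<'E'
from h import *
c=snap('wrist','w2.png');o=get_obs();print(o['joint_pos'],o['clock'])
cv2.imwrite('pics/w2c.png',cv2.resize(cv2.imread('pics/w2.png')[0:290,210:500],None,fx=2,fy=2,interpolation=cv2.INTER_CUBIC))
c=load('w1.png')
for u,v in [(312,50),(364,43),(373,240),(330,244)]: print(ray(c,u,v,.018).round(4))
E=np.array(c['extrinsics']);print(-E[:3,:3].T@E[:3,3])
E
```

```text
clock: 3.07
position: [0.476, 0.1987, 0.3023]
ee_rot: [0.774, 0.634, -0.0, 0.0]
ft_force: [0.3, -0.1, 0.1]
grip_width: 1.004
grasp_force: 0.0
[ 0.34672821  0.14716643 -0.90645694  1.61304764  0.11732118  1.43826797
 -0.76818269] 3.1167
[ 0.4763 -0.0748  0.018 ]
[ 0.5356 -0.0745  0.018 ]
[ 0.5281 -0.3199  0.018 ]
[ 0.4691 -0.319   0.018 ]
[ 0.48545575 -0.11868051  0.43359752]
```

View pics/w2c.png

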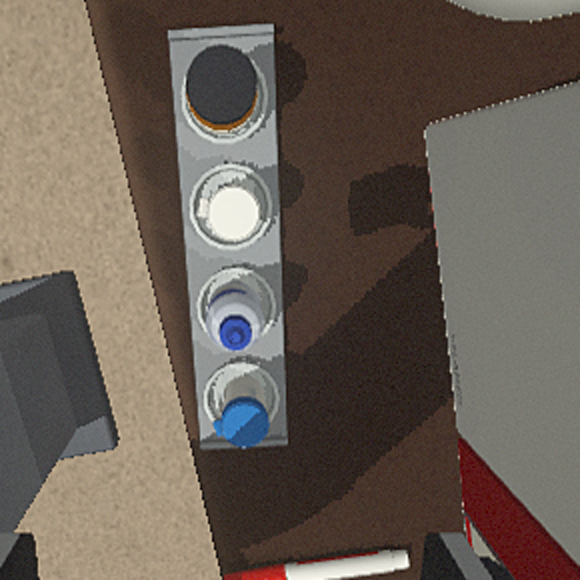

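The zoomed wrist view shows, top to bottom: jar lid (222,85), dark vial cap (235,213), dropper tip (236,332), and light vial cap (245,420). The tabs are on the left.

```bash
python3 - <<'E'
from h import *
c=load('w2.png')
for n,u,v,z in [('jar',222,85,.078),('dark',235,213,.072),('drop',236,332,.1),('light',246,420,.072),('TL',168,30,.014),('TR',274,25,.014),('BR',288,445,.014),('BL',200,448,.014),('cupjar',224,94,.021),('cupdark',231,206,.021),('cupdrop',237,307,.021),('cuplight',241,400,.021)]:
    print(n,ray(c,210+u/2,v/2,z).round(4))
E
```

```text
jar [0.498  0.3223 0.078 ]
dark [0.4925 0.2623 0.072 ]
drop [0.4817 0.2065 0.1   ]
light [0.4763 0.1485 0.072 ]
TL [0.4751 0.3633 0.014 ]
TR [0.5334 0.354  0.014 ]
BR [0.4981 0.1042 0.014 ]
BL [0.4393 0.1139 0.014 ]
cupjar [0.499  0.3244 0.021 ]
cupdark [0.491  0.2643 0.021 ]
cupdrop [0.4827 0.2045 0.021 ]
cuplight [0.4735 0.1443 0.021 ]
```

```bash
python3 -m inch '[{"slide":[0.006,0.007,0],"yaw":0.056},{"slide":[0.006,0.007,-0.03],"yaw":0.056},{"slide":[0.006,0.007,-0.06],"yaw":0.056},{"slide":[0.006,0.007,-0.09],"yaw":0.056},{"slide":[0.006,0.007,-0.12],"yaw":0.056},{"slide":[0.006,0.007,-0.15],"yaw":0.056},{"slide":[0.006,0.007,-0.175],"yaw":0.056},{"slide":[0.006,0.007,-0.2],"yaw":0.056},{"slide":[0.006,0.007,-0.22],"yaw":0.056},{"slide":[0.006,0.007,-0.235],"yaw":0.056},{"slide":[0.006,0.007,-0.248],"yaw":0.056},{"slide":[0.006,0.007,-0.258],"yaw":0.056},{"slide":[0.006,0.007,-0.258],"yaw":0.056},{"slide":[0.006,0.007,-0.258],"yaw":0.056}]' 0 30
python3 - <<'E'
from h import *
c=snap('wrist','w3.png');print(proj(c,[.4817,.2065,.1]))
E
```

```text
clock: 4.28
position: [0.4818, 0.2071, 0.0445]
ee_rot: [0.755, 0.656, 0.0, -0.0]
ft_force: [-0.1, -0.0, -0.2]
grip_width: 0.998
grasp_force: 0.0
(np.float64(323.0827690389644), np.float64(387.4458585720571))
```

View pics/w3.png

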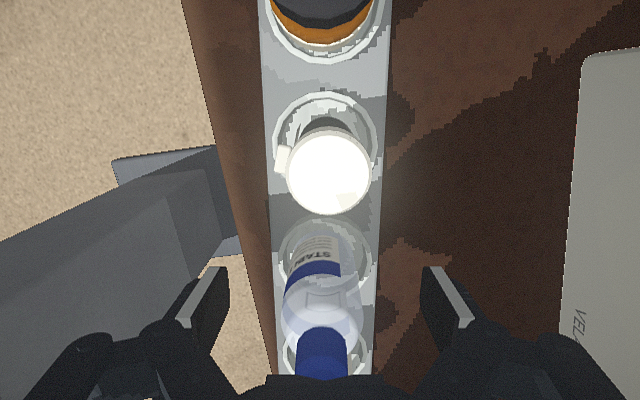

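The bottle cap at (322,355) sits midway between the fingers at 228 and 425. Now I'll close and lift.

```bash
python3 -m inch '[{"slide":[0,0,0],"yaw":0},{"slide":[0,0,0],"yaw":0},{"slide":[0,0,0],"yaw":0},{"slide":[0,0,0],"yaw":0},{"slide":[0,0,0],"yaw":0},{"slide":[0,0,0],"yaw":0},{"slide":[0,0,0],"yaw":0},{"slide":[0,0,0],"yaw":0},{"slide":[0,0,0],"yaw":0},{"slide":[0,0,0],"yaw":0},{"slide":[0,0,0],"yaw":0},{"slide":[0,0,0],"yaw":0}]' 255 30
python3 -m inch '[{"slide":[0,0,0.01],"yaw":0},{"slide":[0,0,0.03],"yaw":0},{"slide":[0,0,0.055],"yaw":0},{"slide":[0,0,0.08],"yaw":0},{"slide":[0,0,0.105],"yaw":0},{"slide":[0,0,0.125],"yaw":0},{"slide":[0,0,0.14],"yaw":0},{"slide":[0,0,0.14],"yaw":0}]'
```

```text
clock: 5.33
position: [0.4818, 0.2072, 0.0447]
ee_rot: [0.755, 0.656, 0.0, 0.0]
ft_force: [-1.6, -1.9, 5.7]
grip_width: 0.378
grasp_force: 29.9
clock: 6.0
position: [0.4828, 0.2081, 0.1879]
ee_rot: [0.755, 0.656, 0.002, 0.001]
ft_force: [0.4, 0.4, -0.6]
grip_width: 0.374
grasp_force: 29.9
```

```bash
python3 -m inch '[{"slide":[0.001,-0.01,0],"yaw":0},{"slide":[0.002,-0.03,0],"yaw":0.01},{"slide":[0.003,-0.055,0],"yaw":0.02},{"slide":[0.005,-0.085,0],"yaw":0.03},{"slide":[0.007,-0.115,0],"yaw":0.04},{"slide":[0.009,-0.145,0],"yaw":0.05},{"slide":[0.011,-0.175,0],"yaw":0.06},{"slide":[0.013,-0.205,0],"yaw":0.07},{"slide":[0.015,-0.235,0],"yaw":0.08},{"slide":[0.017,-0.265,0],"yaw":0.09},{"slide":[0.019,-0.295,0],"yaw":0.1},{"slide":[0.02,-0.325,0],"yaw":0.11},{"slide":[0.021,-0.35,0],"yaw":0.11},{"slide":[0.021,-0.366,0],"yaw":0.11},{"slide":[0.021,-0.374,0],"yaw":0.11},{"slide":[0.021,-0.374,0],"yaw":0.11},{"slide":[0.021,-0.374,0],"yaw":0.11}]'
python3 - <<'E'
from h import *
c=snap('wrist','w4.png')
print([tuple(np.round(proj(c,(x,y,.018)),0)) for x,y in [(.5356,-.0745),(.4763,-.0748)]])
E
```

```text
clock: 7.42
position: [0.5022, -0.1662, 0.1837]
ee_rot: [0.718, 0.696, 0.0, -0.001]
ft_force: [0.3, 1.2, -0.6]
grip_width: 0.381
grasp_force: 29.9
[(np.float64(361.0), np.float64(77.0)), (np.float64(290.0), np.float64(79.0))]
```

View pics/w4.png

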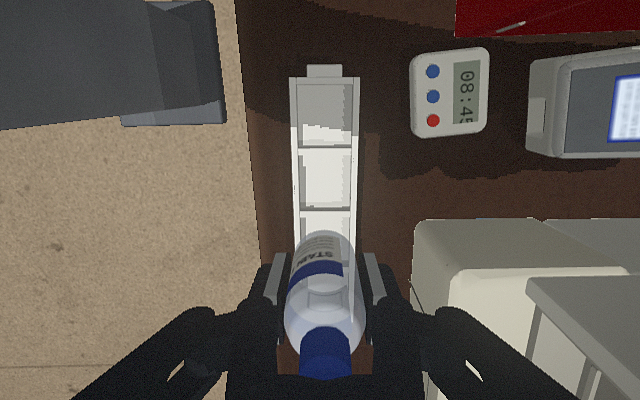

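The tray's top corners appear at the predicted pixels (290,79) and (361,77), and the bottle is held upright. Lowering now.

```bash
python3 -m inch '[{"slide":[0,-0.001,-0.015],"yaw":0},{"slide":[0,-0.001,-0.04],"yaw":0},{"slide":[0,-0.001,-0.065],"yaw":0},{"slide":[0,-0.001,-0.085],"yaw":0},{"slide":[0,-0.001,-0.1],"yaw":0},{"slide":[0,-0.001,-0.115],"yaw":0},{"slide":[0,-0.001,-0.126],"yaw":0},{"slide":[0,-0.001,-0.134],"yaw":0},{"slide":[0,-0.001,-0.14],"yaw":0},{"slide":[0,-0.001,-0.144],"yaw":0},{"slide":[0,-0.001,-0.144],"yaw":0},{"slide":[0,-0.001,-0.144],"yaw":0},{"slide":[0,-0.001,-0.144],"yaw":0}]'
```

```text
clock: 8.55
position: [0.503, -0.168, 0.041]
ee_rot: [0.718, 0.696, 0.0, 0.0]
ft_force: [1.0, 0.9, -0.8]
grip_width: 0.372
grasp_force: 29.9
```

```bash
python3 -m inch '[{"slide":[0,0,-0.001],"yaw":0},{"slide":[0,0,-0.002],"yaw":0},{"slide":[0,0,-0.002],"yaw":0},{"slide":[0,0,-0.002],"yaw":0}]'
python3 -m inch '[{"slide":[0,0,0],"yaw":0},{"slide":[0,0,0],"yaw":0},{"slide":[0,0,0],"yaw":0},{"slide":[0,0,0],"yaw":0},{"slide":[0,0,0],"yaw":0},{"slide":[0,0,0],"yaw":0},{"slide":[0,0,0.01],"yaw":0},{"slide":[0,0,0.025],"yaw":0},{"slide":[0,0,0.05],"yaw":0},{"slide":[0,0,0.08],"yaw":0},{"slide":[0,0,0.115],"yaw":0},{"slide":[0,0,0.145],"yaw":0},{"slide":[0,0,0.145],"yaw":0}]' 60
python3 - <<'E'
from h import *
c=snap('wrist','w5.png');c=snap('side','s5.png')
a=cv2.imread('pics/w5.png')[:,200:440];b=cv2.imread('pics/s5.png')[130:255,260:400]
b=cv2.resize(b,(448,400),interpolation=cv2.INTER_CUBIC)
cv2.imwrite('pics/v5.png',np.hstack([a,b]))
E
```

```text
clock: 8.88
position: [0.5029, -0.168, 0.0387]
ee_rot: [0.718, 0.696, 0.0, 0.0]
ft_force: [0.4, 0.7, 3.1]
grip_width: 0.374
grasp_force: 30.3
clock: 9.97
position: [0.5055, -0.1681, 0.1902]
ee_rot: [0.717, 0.697, 0.002, 0.004]
ft_force: [0.9, -1.1, -0.4]
grip_width: 0.765
grasp_force: 0.0
```

View pics/v5.png

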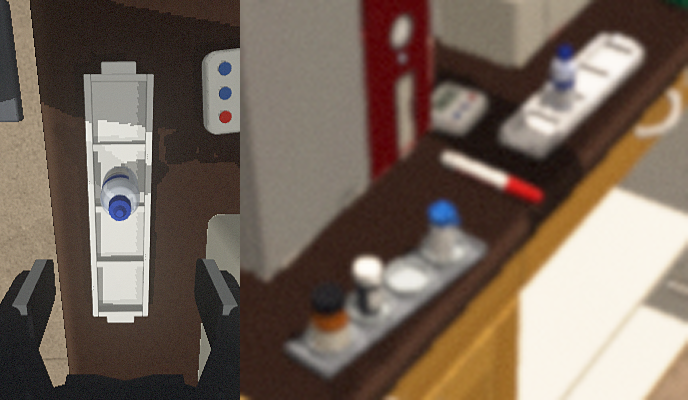

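The bottle stands in the second compartment from the left, (120,195) in the left panel. The floor contact height also matched. Next is the dark vial.

```bash
python3 -m inch '[{"slide":[0,0.015,0],"yaw":0},{"slide":[-0.001,0.05,0],"yaw":-0.02},{"slide":[-0.002,0.085,0],"yaw":-0.03},{"slide":[-0.003,0.12,0],"yaw":-0.04},{"slide":[-0.004,0.155,0],"yaw":-0.05},{"slide":[-0.005,0.19,0],"yaw":-0.06},{"slide":[-0.006,0.225,0],"yaw":-0.07},{"slide":[-0.007,0.26,0],"yaw":-0.08},{"slide":[-0.008,0.295,0],"yaw":-0.09},{"slide":[-0.009,0.33,0],"yaw":-0.1},{"slide":[-0.01,0.365,0],"yaw":-0.11},{"slide":[-0.0105,0.395,0],"yaw":-0.11},{"slide":[-0.0105,0.42,0],"yaw":-0.11},{"slide":[-0.0105,0.43,0],"yaw":-0.11},{"slide":[-0.0105,0.43,0],"yaw":-0.11},{"slide":[-0.0105,0.43,0],"yaw":-0.11},{"slide":[-0.0105,0.43,0],"yaw":-0.11}]' 0
python3 -m inch '[{"slide":[0,0,-0.015],"yaw":0},{"slide":[0,0,-0.04],"yaw":0},{"slide":[0,0,-0.065],"yaw":0},{"slide":[0,0,-0.085],"yaw":0},{"slide":[0,0,-0.1],"yaw":0},{"slide":[0,0,-0.115],"yaw":0},{"slide":[0,0,-0.127],"yaw":0},{"slide":[0,0,-0.136],"yaw":0},{"slide":[0,0,-0.141],"yaw":0},{"slide":[0,0,-0.144],"yaw":0},{"slide":[0,0,-0.144],"yaw":0},{"slide":[0,0,-0.144],"yaw":0}]'
```

```text
clock: 11.48
position: [0.4921, 0.2606, 0.1827]
ee_rot: [0.755, 0.655, -0.001, 0.0]
ft_force: [-0.0, -0.2, 0.4]
grip_width: 0.995
grasp_force: 0.0
clock: 12.48
position: [0.4924, 0.2623, 0.0399]
ee_rot: [0.755, 0.656, 0.0, 0.0]
ft_force: [0.5, 0.6, -0.1]
grip_width: 1.002
grasp_force: 0.0
```

```bash
python3 -m inch '[{"slide":[0,0,0],"yaw":0},{"slide":[0,0,0],"yaw":0},{"slide":[0,0,0],"yaw":0},{"slide":[0,0,0],"yaw":0},{"slide":[0,0,0],"yaw":0},{"slide":[0,0,0],"yaw":0},{"slide":[0,0,0],"yaw":0},{"slide":[0,0,0],"yaw":0},{"slide":[0,0,0],"yaw":0},{"slide":[0,0,0],"yaw":0},{"slide":[0,0,0],"yaw":0},{"slide":[0,0,0],"yaw":0},{"slide":[0,0,0],"yaw":0}]' 255 30
python3 -m inch '[{"slide":[0,0,0.01],"yaw":0},{"slide":[0,0,0.03],"yaw":0},{"slide":[0,0,0.055],"yaw":0},{"slide":[0,0,0.08],"yaw":0},{"slide":[0,0,0.105],"yaw":0},{"slide":[0,0,0.125],"yaw":0},{"slide":[0,0,0.14],"yaw":0},{"slide":[0,0,0.14],"yaw":0},{"slide":[0,0,0.14],"yaw":0}]'
python3 -c "
from h import *
snap('wrist','w6.png')"
```

```text
clock: 13.57
position: [0.4921, 0.2623, 0.0395]
ee_rot: [0.755, 0.656, 0.0, 0.0]
ft_force: [-1.9, -0.5, 5.1]
grip_width: 0.314
grasp_force: 29.8
clock: 14.32
position: [0.4926, 0.2622, 0.1801]
ee_rot: [0.755, 0.656, 0.001, 0.0]
ft_force: [-0.5, -0.2, -1.0]
grip_width: 0.307
grasp_force: 29.5
```

View pics/w6.png

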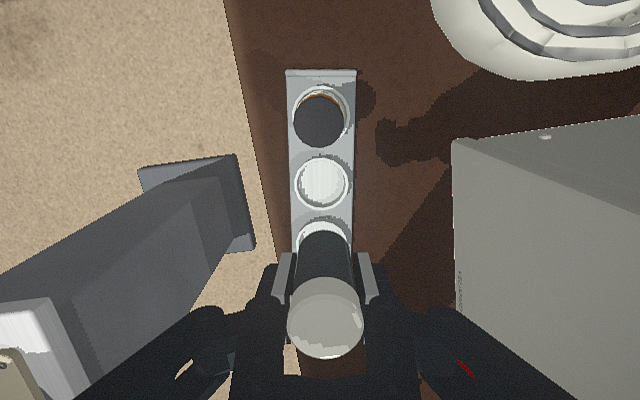

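The dark vial is held upright, with its cap at (325,318). Next stop is compartment -0.03.

```bash
python3 -m inch '[{"slide":[0,-0.012,0],"yaw":0},{"slide":[0.001,-0.035,0],"yaw":0.01},{"slide":[0.002,-0.065,0],"yaw":0.02},{"slide":[0.003,-0.1,0],"yaw":0.03},{"slide":[0.004,-0.135,0],"yaw":0.04},{"slide":[0.005,-0.17,0],"yaw":0.05},{"slide":[0.006,-0.205,0],"yaw":0.06},{"slide":[0.007,-0.24,0],"yaw":0.07},{"slide":[0.008,-0.275,0],"yaw":0.08},{"slide":[0.009,-0.31,0],"yaw":0.09},{"slide":[0.01,-0.345,0],"yaw":0.1},{"slide":[0.0105,-0.38,0],"yaw":0.11},{"slide":[0.011,-0.415,0],"yaw":0.11},{"slide":[0.011,-0.445,0],"yaw":0.11},{"slide":[0.011,-0.47,0],"yaw":0.11},{"slide":[0.011,-0.483,0],"yaw":0.11},{"slide":[0.011,-0.489,0],"yaw":0.11},{"slide":[0.011,-0.489,0],"yaw":0.11},{"slide":[0.011,-0.489,0],"yaw":0.11}]'
python3 -m inch '[{"slide":[0,0,-0.015],"yaw":0},{"slide":[0,0,-0.04],"yaw":0},{"slide":[0,0,-0.065],"yaw":0},{"slide":[0,0,-0.085],"yaw":0},{"slide":[0,0,-0.1],"yaw":0},{"slide":[0,0,-0.115],"yaw":0},{"slide":[0,0,-0.127],"yaw":0},{"slide":[0,0,-0.136],"yaw":0},{"slide":[0,0,-0.141],"yaw":0},{"slide":[0,0,-0.144],"yaw":0},{"slide":[0,0,-0.145],"yaw":0},{"slide":[0,0,-0.146],"yaw":0},{"slide":[0,0,-0.146],"yaw":0},{"slide":[0,0,-0.146],"yaw":0}]'
```

```text
clock: 15.95
position: [0.5033, -0.2251, 0.179]
ee_rot: [0.717, 0.697, 0.0, -0.0]
ft_force: [0.1, 0.1, -1.0]
grip_width: 0.315
grasp_force: 29.5
clock: 17.12
position: [0.5034, -0.227, 0.0338]
ee_rot: [0.718, 0.696, 0.0, 0.0]
ft_force: [-0.4, -0.9, -0.0]
grip_width: 0.313
grasp_force: 29.5
```

```bash
python3 -m inch '[{"slide":[0,0,-0.0005],"yaw":0},{"slide":[0,0,-0.0005],"yaw":0},{"slide":[0,0,-0.0005],"yaw":0},{"slide":[0,0,-0.0005],"yaw":0},{"slide":[0,0,-0.0005],"yaw":0},{"slide":[0,0,0],"yaw":0},{"slide":[0,0,0.01],"yaw":0},{"slide":[0,0,0.025],"yaw":0},{"slide":[0,0,0.05],"yaw":0},{"slide":[0,0,0.08],"yaw":0},{"slide":[0,0,0.115],"yaw":0},{"slide":[0,0,0.145],"yaw":0},{"slide":[0,0,0.145],"yaw":0},{"slide":[0,0,0.145],"yaw":0},{"slide":[0,0,0.145],"yaw":0}]' 60
python3 - <<'E'
from h import *
c=snap('wrist','w7.png');c=snap('side','s7.png')
a=cv2.imread('pics/w7.png')[:,200:440];b=cv2.imread('pics/s7.png')[130:255,260:400]
b=cv2.resize(b,(448,400),interpolation=cv2.INTER_CUBIC)
cv2.imwrite('pics/v7.png',np.hstack([a,b]))
E
```

```text
clock: 18.37
position: [0.5028, -0.2268, 0.1783]
ee_rot: [0.718, 0.696, -0.0, 0.0]
ft_force: [-0.7, 0.6, 1.0]
grip_width: 0.761
grasp_force: 0.0
```

View pics/v7.png

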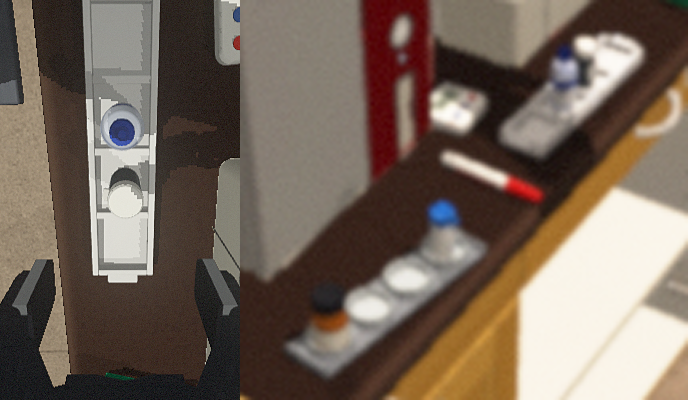

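The dropper bottle at (122,128) and the dark vial at (126,198) both stand in their compartments. Next is the jar.

```bash
python3 -m inch '[{"slide":[0,0.012,0],"yaw":0},{"slide":[-0.001,0.04,0],"yaw":-0.01},{"slide":[-0.001,0.075,0],"yaw":-0.02},{"slide":[-0.001,0.11,0],"yaw":-0.03},{"slide":[-0.002,0.145,0],"yaw":-0.04},{"slide":[-0.002,0.18,0],"yaw":-0.05},{"slide":[-0.002,0.215,0],"yaw":-0.06},{"slide":[-0.003,0.25,0],"yaw":-0.07},{"slide":[-0.003,0.285,0],"yaw":-0.08},{"slide":[-0.003,0.32,0],"yaw":-0.09},{"slide":[-0.004,0.355,0],"yaw":-0.1},{"slide":[-0.004,0.39,0],"yaw":-0.11},{"slide":[-0.005,0.425,0],"yaw":-0.11},{"slide":[-0.005,0.46,0],"yaw":-0.11},{"slide":[-0.005,0.495,0],"yaw":-0.11},{"slide":[-0.005,0.525,0],"yaw":-0.11},{"slide":[-0.005,0.543,0],"yaw":-0.11},{"slide":[-0.005,0.549,0],"yaw":-0.11},{"slide":[-0.005,0.549,0],"yaw":-0.11},{"slide":[-0.005,0.549,0],"yaw":-0.11}]' 0
python3 -m inch '[{"slide":[0,0,-0.015],"yaw":0},{"slide":[0,0,-0.04],"yaw":0},{"slide":[0,0,-0.065],"yaw":0},{"slide":[0,0,-0.085],"yaw":0},{"slide":[0,0,-0.1],"yaw":0},{"slide":[0,0,-0.113],"yaw":0},{"slide":[0,0,-0.124],"yaw":0},{"slide":[0,0,-0.132],"yaw":0},{"slide":[0,0,-0.137],"yaw":0},{"slide":[0,0,-0.139],"yaw":0},{"slide":[0,0,-0.139],"yaw":0},{"slide":[0,0,-0.139],"yaw":0}]'
python3 -c "
from h import *
snap('wrist','w8.png')"
```

```text
clock: 20.13
position: [0.4977, 0.3216, 0.1778]
ee_rot: [0.755, 0.656, -0.001, 0.0]
ft_force: [0.4, -0.0, 0.1]
grip_width: 1.001
grasp_force: 0.0
clock: 21.13
position: [0.4984, 0.3225, 0.0399]
ee_rot: [0.755, 0.656, 0.0, 0.0]
ft_force: [0.1, 0.6, 0.1]
grip_width: 1.0
grasp_force: 0.0
```

View pics/w8.png

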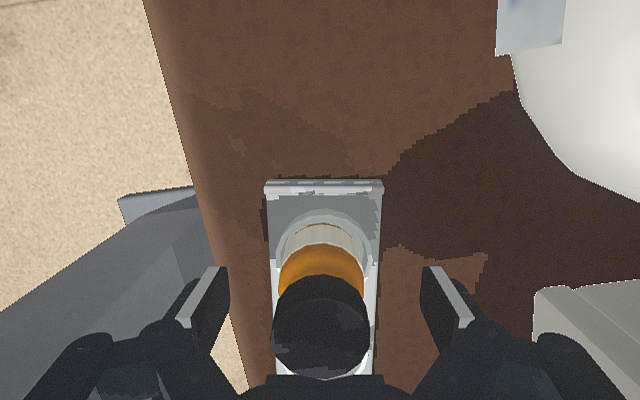

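The jar's lid (320,325) is centred between the fingers.

```bash
python3 -m inch '[{"slide":[0,0,0],"yaw":0},{"slide":[0,0,0],"yaw":0},{"slide":[0,0,0],"yaw":0},{"slide":[0,0,0],"yaw":0},{"slide":[0,0,0],"yaw":0},{"slide":[0,0,0],"yaw":0},{"slide":[0,0,0],"yaw":0},{"slide":[0,0,0],"yaw":0},{"slide":[0,0,0],"yaw":0},{"slide":[0,0,0],"yaw":0},{"slide":[0,0,0],"yaw":0},{"slide":[0,0,0],"yaw":0}]' 255 30
python3 -m inch '[{"slide":[0,0,0.01],"yaw":0},{"slide":[0,0,0.03],"yaw":0},{"slide":[0,0,0.055],"yaw":0},{"slide":[0,0,0.08],"yaw":0},{"slide":[0,0,0.105],"yaw":0},{"slide":[0,0,0.125],"yaw":0},{"slide":[0,0,0.14],"yaw":0},{"slide":[0,0,0.14],"yaw":0},{"slide":[0,0,0.14],"yaw":0}]'
```

```text
clock: 22.18
position: [0.4982, 0.3223, 0.0396]
ee_rot: [0.755, 0.656, 0.0, 0.0]
ft_force: [-0.9, -1.1, 6.5]
grip_width: 0.427
grasp_force: 30.3
clock: 22.93
position: [0.4983, 0.3223, 0.1799]
ee_rot: [0.755, 0.656, 0.001, 0.0]
ft_force: [-0.2, -0.0, -0.9]
grip_width: 0.426
grasp_force: 30.3
```

```bash
python3 -m inch '[{"slide":[0,-0.015,0],"yaw":0},{"slide":[0,-0.045,0],"yaw":0.01},{"slide":[0,-0.08,0],"yaw":0.02},{"slide":[0,-0.118,0],"yaw":0.03},{"slide":[0,-0.156,0],"yaw":0.04},{"slide":[0,-0.194,0],"yaw":0.05},{"slide":[0,-0.232,0],"yaw":0.06},{"slide":[0,-0.27,0],"yaw":0.07},{"slide":[0.001,-0.308,0],"yaw":0.08},{"slide":[0.001,-0.346,0],"yaw":0.09},{"slide":[0.001,-0.384,0],"yaw":0.1},{"slide":[0.001,-0.422,0],"yaw":0.11},{"slide":[0.001,-0.46,0],"yaw":0.11},{"slide":[0.001,-0.498,0],"yaw":0.11},{"slide":[0.001,-0.535,0],"yaw":0.11},{"slide":[0.001,-0.57,0],"yaw":0.11},{"slide":[0.001,-0.595,0],"yaw":0.11},{"slide":[0.001,-0.606,0],"yaw":0.11},{"slide":[0.001,-0.609,0],"yaw":0.11},{"slide":[0.001,-0.609,0],"yaw":0.11}]'
python3 -m inch '[{"slide":[0,0,-0.015],"yaw":0},{"slide":[0,0,-0.04],"yaw":0},{"slide":[0,0,-0.065],"yaw":0},{"slide":[0,0,-0.085],"yaw":0},{"slide":[0,0,-0.1],"yaw":0},{"slide":[0,0,-0.115],"yaw":0},{"slide":[0,0,-0.127],"yaw":0},{"slide":[0,0,-0.136],"yaw":0},{"slide":[0,0,-0.141],"yaw":0},{"slide":[0,0,-0.144],"yaw":0},{"slide":[0,0,-0.145],"yaw":0},{"slide":[0,0,-0.146],"yaw":0},{"slide":[0,0,-0.146],"yaw":0},{"slide":[0,0,-0.146],"yaw":0}]'
```

```text
clock: 24.6
position: [0.4988, -0.2864, 0.1783]
ee_rot: [0.718, 0.696, 0.0, -0.001]
ft_force: [0.3, 0.7, -0.9]
grip_width: 0.427
grasp_force: 30.3
clock: 25.77
position: [0.4994, -0.287, 0.0338]
ee_rot: [0.718, 0.696, 0.0, 0.0]
ft_force: [-0.4, 0.5, -1.0]
grip_width: 0.431
grasp_force: 30.3
```

```bash
python3 -m inch '[{"slide":[0,0,-0.0005],"yaw":0},{"slide":[0,0,-0.0005],"yaw":0},{"slide":[0,0,-0.0005],"yaw":0},{"slide":[0,0,-0.0005],"yaw":0},{"slide":[0,0,-0.0005],"yaw":0},{"slide":[0,0,0],"yaw":0},{"slide":[0,0,0.01],"yaw":0},{"slide":[0,0,0.025],"yaw":0},{"slide":[0,0,0.05],"yaw":0},{"slide":[0,0,0.08],"yaw":0},{"slide":[0,0,0.115],"yaw":0},{"slide":[0,0,0.145],"yaw":0},{"slide":[0,0,0.145],"yaw":0},{"slide":[0,0,0.145],"yaw":0}]' 50
python3 -m inch '[{"slide":[0,0.012,0],"yaw":0},{"slide":[-0.001,0.04,0],"yaw":-0.01},{"slide":[-0.003,0.075,0],"yaw":-0.02},{"slide":[-0.005,0.11,0],"yaw":-0.03},{"slide":[-0.007,0.145,0],"yaw":-0.04},{"slide":[-0.009,0.18,0],"yaw":-0.05},{"slide":[-0.011,0.215,0],"yaw":-0.06},{"slide":[-0.013,0.25,0],"yaw":-0.07},{"slide":[-0.015,0.285,0],"yaw":-0.08},{"slide":[-0.017,0.32,0],"yaw":-0.09},{"slide":[-0.019,0.355,0],"yaw":-0.1},{"slide":[-0.021,0.39,0],"yaw":-0.11},{"slide":[-0.023,0.415,0],"yaw":-0.11},{"slide":[-0.023,0.43,0],"yaw":-0.11},{"slide":[-0.023,0.4355,0],"yaw":-0.11},{"slide":[-0.023,0.4355,0],"yaw":-0.11},{"slide":[-0.023,0.4355,0],"yaw":-0.11}]' 0
python3 -m inch '[{"slide":[0,0,-0.015],"yaw":0},{"slide":[0,0,-0.04],"yaw":0},{"slide":[0,0,-0.065],"yaw":0},{"slide":[0,0,-0.085],"yaw":0},{"slide":[0,0,-0.1],"yaw":0},{"slide":[0,0,-0.113],"yaw":0},{"slide":[0,0,-0.124],"yaw":0},{"slide":[0,0,-0.132],"yaw":0},{"slide":[0,0,-0.137],"yaw":0},{"slide":[0,0,-0.139],"yaw":0},{"slide":[0,0,-0.139],"yaw":0},{"slide":[0,0,-0.139],"yaw":0}]'
python3 -c "
from h import *
a=snap('wrist','w9.png');snap('side','s9.png')
b=cv2.resize(cv2.imread('pics/s9.png')[130:255,260:400],(448,400),interpolation=cv2.INTER_CUBIC)
cv2.imwrite('pics/v9.png',np.hstack([cv2.imread('pics/w9.png')[:,160:500],b]))"
```

```text
clock: 26.93
position: [0.5001, -0.2872, 0.1809]
ee_rot: [0.718, 0.696, 0.0, 0.002]
ft_force: [0.4, -0.2, -0.8]
grip_width: 0.806
grasp_force: 0.0
clock: 28.35
position: [0.4756, 0.1479, 0.1776]
ee_rot: [0.755, 0.656, -0.001, -0.0]
ft_force: [-0.2, -0.8, -0.9]
grip_width: 0.997
grasp_force: 0.0
clock: 29.35
position: [0.4765, 0.1488, 0.0398]
ee_rot: [0.755, 0.656, 0.0, 0.0]
ft_force: [0.5, 1.3, 0.4]
grip_width: 0.999
grasp_force: 0.0
```

View pics/v9.png

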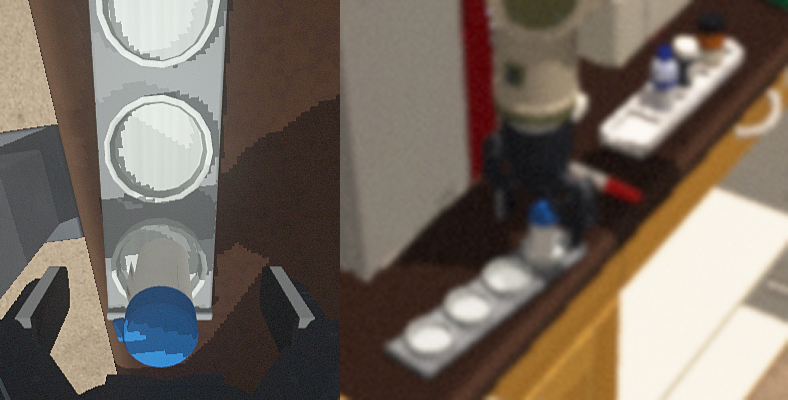

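The light vial's cap (160,325) is between the fingers, and the other three stand in the tray. Now grip, lift and carry.

```bash
python3 -m inch '[{"slide":[0,0,0],"yaw":0},{"slide":[0,0,0],"yaw":0},{"slide":[0,0,0],"yaw":0},{"slide":[0,0,0],"yaw":0},{"slide":[0,0,0],"yaw":0},{"slide":[0,0,0],"yaw":0},{"slide":[0,0,0],"yaw":0},{"slide":[0,0,0],"yaw":0},{"slide":[0,0,0],"yaw":0},{"slide":[0,0,0],"yaw":0},{"slide":[0,0,0],"yaw":0},{"slide":[0,0,0],"yaw":0},{"slide":[0,0,0],"yaw":0}]' 255 30
python3 -m inch '[{"slide":[0,0,0.01],"yaw":0},{"slide":[0,0,0.03],"yaw":0},{"slide":[0,0,0.055],"yaw":0},{"slide":[0,0,0.08],"yaw":0},{"slide":[0,0,0.105],"yaw":0},{"slide":[0,0,0.125],"yaw":0},{"slide":[0,0,0.14],"yaw":0},{"slide":[0,0,0.14],"yaw":0},{"slide":[0,0,0.14],"yaw":0}]'
python3 -m inch '[{"slide":[0.001,-0.012,0],"yaw":0},{"slide":[0.003,-0.035,0],"yaw":0.02},{"slide":[0.006,-0.06,0],"yaw":0.03},{"slide":[0.01,-0.09,0],"yaw":0.05},{"slide":[0.014,-0.12,0],"yaw":0.06},{"slide":[0.018,-0.15,0],"yaw":0.08},{"slide":[0.022,-0.18,0],"yaw":0.09},{"slide":[0.026,-0.21,0],"yaw":0.1},{"slide":[0.029,-0.235,0],"yaw":0.11},{"slide":[0.0305,-0.25,0],"yaw":0.11},{"slide":[0.0305,-0.2555,0],"yaw":0.11},{"slide":[0.0305,-0.2555,0],"yaw":0.11},{"slide":[0.0305,-0.2555,0],"yaw":0.11}]'
python3 -m inch '[{"slide":[0,0,-0.015],"yaw":0},{"slide":[0,0,-0.04],"yaw":0},{"slide":[0,0,-0.065],"yaw":0},{"slide":[0,0,-0.085],"yaw":0},{"slide":[0,0,-0.1],"yaw":0},{"slide":[0,0,-0.115],"yaw":0},{"slide":[0,0,-0.127],"yaw":0},{"slide":[0,0,-0.136],"yaw":0},{"slide":[0,0,-0.141],"yaw":0},{"slide":[0,0,-0.144],"yaw":0},{"slide":[0,0,-0.145],"yaw":0},{"slide":[0,0,-0.146],"yaw":0},{"slide":[0,0,-0.146],"yaw":0},{"slide":[0,0,-0.146],"yaw":0}]'
```

```text
clock: 30.53
position: [0.4761, 0.1487, 0.0394]
ee_rot: [0.755, 0.656, 0.0, 0.0]
ft_force: [-1.1, -0.5, 2.6]
grip_width: 0.307
grasp_force: 29.5
clock: 31.28
position: [0.4765, 0.1487, 0.1802]
ee_rot: [0.755, 0.656, 0.001, 0.001]
ft_force: [-0.3, -0.9, -1.4]
grip_width: 0.315
grasp_force: 29.5
clock: 32.37
position: [0.5063, -0.1056, 0.1788]
ee_rot: [0.717, 0.697, 0.0, -0.001]
ft_force: [-0.5, -0.3, -0.6]
grip_width: 0.311
grasp_force: 29.5
clock: 33.53
position: [0.5069, -0.1069, 0.0338]
ee_rot: [0.718, 0.696, 0.0, 0.0]
ft_force: [-0.1, 0.8, 0.0]
grip_width: 0.312
grasp_force: 29.5
```

Release, rise, then back off along +y so the wrist camera sees the tray.

```bash
python3 -m inch '[{"slide":[0,0,-0.0005],"yaw":0},{"slide":[0,0,-0.0005],"yaw":0},{"slide":[0,0,-0.0005],"yaw":0},{"slide":[0,0,-0.0005],"yaw":0},{"slide":[0,0,-0.0005],"yaw":0},{"slide":[0,0,0],"yaw":0},{"slide":[0,0,0.01],"yaw":0},{"slide":[0,0,0.025],"yaw":0},{"slide":[0,0,0.05],"yaw":0},{"slide":[0,0,0.08],"yaw":0},{"slide":[0,0,0.115],"yaw":0},{"slide":[0,0,0.15],"yaw":0},{"slide":[0,0,0.18],"yaw":0},{"slide":[0,-0.03,0.2],"yaw":0},{"slide":[0,-0.06,0.22],"yaw":0},{"slide":[0,-0.09,0.22],"yaw":0},{"slide":[0,-0.12,0.22],"yaw":0},{"slide":[0,-0.14,0.22],"yaw":0},{"slide":[0,-0.14,0.22],"yaw":0},{"slide":[0,-0.14,0.22],"yaw":0}]' 60
python3 - <<'E'
from h import *
c=snap('wrist','wa.png');snap('side','sa.png')
for n,y,z in [('light',.09,.066),('drop',.03,.094),('dark',-.03,.066),('jar',-.09,.072)]:
    print(n,np.array(proj(c,(.5023+.03*y,-.197+y,z))).round()-[200,0])
b=cv2.resize(cv2.imread('pics/sa.png')[110:210,330:450],(480,400),interpolation=cv2.INTER_CUBIC)
cv2.imwrite('pics/va.png',np.hstack([cv2.imread('pics/wa.png')[:,200:460],b]))
E
```

```text
clock: 35.2
position: [0.5063, -0.2475, 0.2537]
ee_rot: [0.718, 0.696, 0.0, -0.0]
ft_force: [0.6, 0.8, 0.0]
grip_width: 0.765
grasp_force: 0.0
light [117.  18.]
drop [117.  92.]
dark [118. 158.]
jar [119. 218.]
```

View pics/va.png

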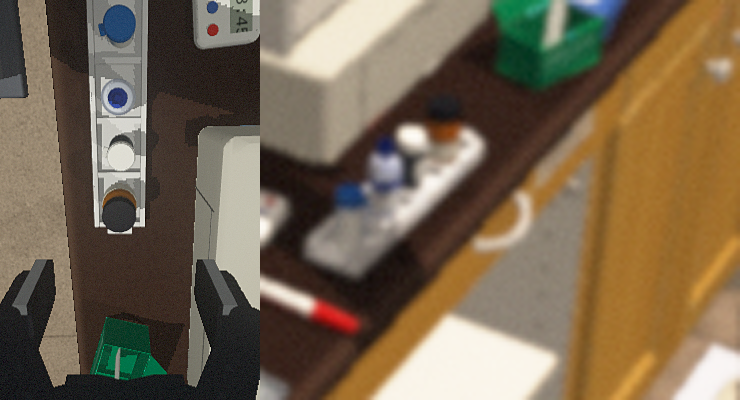

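All four stand upright, with caps at (120,23), (118,97), (121,153) and (119,215). Each is within about 5 px (5 mm) of where its compartment centre projects. Handing in.

```bash
python3 -c "
from workcell import *
print(hand_in())"
```

```text
the job is handed in; nothing more can be done
None
```

All four containers are standing upright in the white tray in reverse order (left to right: light vial, dropper bottle, dark vial, jar), within about 5 mm of their compartment centres by camera, and the job was handed in at about 35 s; the hand-in returned no verdict.

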